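# Unload a reworked board from under its hold-down bar

### The arm

A 6-joint arm with a two-finger parallel gripper is mounted at the origin on the work surface. World frame = base frame: x ahead of the robot, y to its left, z up, the work surface at z = 0. Lengths are in mm, angles in rad, forces in N, time in s.
With the tool pointing down it reaches from about 275 to 750 mm from the base axis. Payload 10.2 kg.
Tool frame: the origin (TCP) lies at the very end of the fingers, on their centre line; the grasp point (between the pads) lies 19 mm behind it (ctrl.grip_depth is the distance from the TCP to the grasp point, in mm); z points along the fingers, x is the direction in which the jaws open and shut, and the axes are right-handed (so a half turn about z gives the same grasp; the last joint's range is limited). The gripper opens to 85 mm and grips with 20 to 120 N. Pads are 22 mm wide; open, the fingers measure 114 mm over their backs; the gripper's body (76 mm by 85 mm) begins 54 mm behind the grasp point. The pads swing forward as they close: fully open they stand 13 mm farther back than shut.
Start: joints at [1.011, 0.313, 1.498, -0, 1.331, -0.223], TCP at [173.509, 495.506, 231.294] pointing down, gripper open.
Joint ranges: [-2.94, 2.94], [-0.97, 2.17], [0.19, 2.56], [-1.23, 4.37], [0.02, 3.11], [-2.88, 2.88]. Speed limits (rad/s): [2.39, 2.39, 3.01, 3.14, 3.14, 3.14].

### API

Orientations are given as a unit quaternion [w, x, y, z].
In Python, from rig import ctrl gives the robot as it stands.
- The arm moves only by the tool play_rows, never from a script. Its argument "motion" is a list of rows, each a list of 2 entries, a list of its own where there are three numbers: the shift along the tool's x, y, z in mm, then the turn, a rotation vector about the tool's x, y, z in degrees. A call has 1 to 20 rows; each row shifts and turns the commanded pose from where the row before left it, along the tool's axes as they then stand; what a row does not reach is not made up. A row lasts 1/12 s, in which the tool goes at most 41.7 mm and 7.16 degrees, less where a joint would pass 70% of its speed; a pose out of reach is approached as far as the arm can. A call with a gripper value outside its range is refused whole. "fingers" is the finger opening in mm, from 0 to 85.4, set as the call begins (left out, the last holds). The fingers move at their own pace and stop on an object; "squeeze" is the grip in N (left out, the last holds). Time passes only in rows, so rows that do not move let the fingers close. It gives the time, the measured TCP pose, the force and the opening at its end, in the units of the state.
- ctrl.sense(): the state, without advancing time (a new reading comes with each control period).
- ctrl.capture(name): name is "scene" or "top" or "wrist"; returns the picture (480x640x3 uint8, red, green, blue); there is no depth.
- ctrl.get_calibration(name): a dict with "K" (3x3 intrinsics, pixels), "R" (3x3) and "t" (3): a world point X has camera coordinates R X + t; the wrist camera has in their place "tool_from_camera" (4x4, takes a point from camera to tool coordinates, whose origin is the TCP and whose axes are the tool frame's). Camera axes: x right, y down, z forward; pixel columns grow to the right and rows downward; lengths in mm; the calibration is good to about 2 mm. A picture is of the moment at which its call begins: read the wrist's pose just before it. get_calibration takes no time and is no camera call.
- ctrl.finish_job(): hands the job in, once; it reports no verdict.
Trained networks look in the newest picture that a camera, given by its name, has taken for a name from the list of things; names that differ only in an ending like _2 or _b are one class to them, and where a whole thing is asked for, a point or a joint stands for the part that bears it (a point fixed in the world has none). Each returns a list of dicts, best first, with "p" (0 to 1); they miss things now and then, are a little off and sometimes report something else, mostly with a low value. They report only what shows in the picture. A call takes as long as a camera call. They do not tell look-alikes from the thing itself.
- ctrl.spot_in(camera, name): "position" ([column, row] as shares, 0 to 1, of the picture: columns of its width, rows of its height, amid what is visible of it).
The state is a dict: "time_s": time; "joints": joint angles; "dq": joint speeds; "tau": joint torques, N m; "eef_pos": TCP position; "ee_rot": TCP orientation; "force": force on the tool from outside, world axes, zero at the start; "wrist_torque": the same for the moment, N m; "grip_width": opening from 0.0 (shut) to 1.0 (fully open).
Only numpy, scipy, OpenCV 4.12 (cv2) and the standard library are available. Lean on these libraries where they do the work, as an engineer would, in place of code of your own. Each camera call takes 0.05 s, during which the arm holds its last target. There are 200 camera calls.

### The job

Unload the reworked circuit board from the preheater's carrier. First lift the hold-down bar straight up out of its two U brackets, keeping it level so that both ends clear together, and lay it fully home in the empty cradle of the bar rack; then lift out the board and lay it flat and square, component side up, across the two rails of the cooling stand, between the end lips. Set both down without dropping them, let go, and leave the spare bars and everything else on the bench as they are.

Things in the scene. Friction and masses are not known exactly. Their poses are not given: they have to be found in the camera images.
- carrier: Preheater with board carrier, fixed: black heater base 230 x 200 mm, 24 mm high; guide rods along y (12 mm thick) at x = +-92, 40 mm high; end frames at y = +-123, 54 mm high; two aluminium cross arms along x, tops 60 mm, inner faces at y = +-52.5, with ledges 56 mm high under the board's short ends; four knobs at x = +-92, y = +-76, 70 mm high. Origin on the bench under its centre; z up.
- carrier_slots (a point): Midway between the carrier's two open-topped aluminium U brackets (at y = +-75 mm from here, each 12 mm long), at the height of their slot floors, 92 mm above the bench; axes as the carrier's. Slots 16 mm wide in x; straight walls 20 mm high, then lips flaring to a 27 mm mouth, top 29 mm above the floor. The bar lies in them.
- hold_bar: Hold-down bar in the carrier's brackets, across the board: plain steel, 12 mm wide (x), 14 mm high, 180 mm long (y), a round flange (22 mm diameter, 6 mm thick) on each end just outside the brackets, 0.2 to 0.3 kg. Two padded 8 mm pins hang 33 mm below its underside at y = +-28. Origin at mid-length on the bar's underside; z up. The same either way round.
- bar_grip (a point): Middle of the hold-down bar, 7 mm above its underside: the bare length between the pins, to be gripped from above across the 12 mm width. The pins end 0.5 mm above the board, each between two 14 mm high capacitors whose centres are about 15 mm away in x; the parts under the grip are only 3 mm high.
- board: Circuit board in the carrier: green, 60 mm (x) x 100 mm (y) x 3 mm, 0.07 to 0.12 kg, parts up to 14 mm high on top, none past its edges. Its long edges (x = +-30) are free and can be pinched from above, 60 mm apart; 32 mm of clear air below them down to the heater. Lifts straight up once the bar is away. Origin at the centre of its underside; z up, component side.
- empty_cradle: The empty one of three alike cradles side by side on the bar rack's steel plate (its place among them varies): aluminium foot 36 x 180 mm with two open-topped U brackets at y = +-75 mm, 85 mm high. Neighbour cradles are 54 mm away in x: 42 mm free from the side of a parked bar to the next bar, so do not open a gripper wide. Origin at the centre of its underside, 6 mm above the bench; z up.
- cradle_slots (a point): Midway between the empty cradle's two brackets, at the height of their slot floors, 56 mm above the cradle's origin and 62 mm above the bench; axes as the cradle's. Brackets shaped like the carrier's. A bar laid fully home has its origin here and lies along y, flanges outside the brackets (4 mm end play each way).
- spare_a: A spare bar lying in another cradle of the rack: like the hold-down bar, but with 28 mm pins at y = +-45 mm. Not to be moved. Origin at mid-length on its underside.
- spare_b: A spare bar without pins lying in the third cradle of the rack. Not to be moved. Origin at mid-length on its underside.
- cooling_stand: Cooling stand, fixed: aluminium base 110 x 135 x 6 mm; two rails along x, 100 mm long, 18 mm wide, at y = +-43, tops 45 mm above the bench, 68 mm of open air between them; end lips outside them, inner faces at y = +-59.5, 52 mm high. The board lies across both rails, its 100 mm along y (either way round), underside at 45 mm. Origin on the bench under its centre; z up.
- lamp_post: Obstacle fixed close beside the carrier's +y end frame: clamp block 34 x 26 x 60 mm, slim 12 mm post and a small spot lamp leaning 45 mm towards the board; top 250 mm above the bench. Origin on the bench under the post; axes as the carrier's.
- camera_post: Obstacle fixed close beside the carrier's -y end frame: clamp block 34 x 26 x 60 mm, slim 12 mm post and a small camera (34 x 34 mm) on top, leaning 25 mm towards the board; top 210 mm above the bench. Origin on the bench under the post; axes as the carrier's.
- solvent_bottle: Bystander: standing bottle 54 mm in diameter, 150 mm tall. Origin at the centre of its underside.
- flux_jar: Bystander: small amber jar 48 mm in diameter, 50 mm tall. Origin at the centre of its underside.
- heatsink: Bystander: finned aluminium heat sink 40 x 40 x 26 mm. Origin at the centre of its underside.
- nozzle: Bystander: square hot-air nozzle 50 x 50 mm with a round white neck, 55 mm tall. Origin at the centre of its underside.
- solder_reel: Bystander: reel standing on its flange, 56 mm in diameter, 40 mm tall. Origin at the centre of its underside.
- tweezers: Bystander: steel tweezers lying flat, 135 mm long (x) x 14 x 8 mm. Origin at mid-length on the underside.
- flux_brush: Bystander: small brush lying along its x, 150 mm long. Origin underneath it, near mid-length.
Not all that is in view belongs to the job. Leave any green or purple look-alike of the hold_bar alone.

How it is judged (in metres and radians):
On the way, in this order (a step that is already met when the one before it is completed fails the run):
1. the hold-down bar has been lifted straight up clear of both brackets: its underside 30 mm or more above the slot floors, level within 0.12 rad, and still within 20 mm of where it lay, seen from above (z of hold_bar in the frame of carrier above 0.122 m and angle between hold_bar's own y axis and vertical between 1.45 and 1.69 rad and x of hold_bar in the frame of carrier between -0.02 and 0.02 m and y of hold_bar in the frame of carrier between -0.02 and 0.02 m), for 0.05 s.
2. the hold-down bar lies fully home in the empty cradle, let go (x of hold_bar in the frame of empty_cradle between -0.005 and 0.005 m and y of hold_bar in the frame of empty_cradle between -0.009 and 0.009 m and z of hold_bar in the frame of empty_cradle between 0.053 and 0.059 m and angle between the y axis of hold_bar and the y axis of empty_cradle, either way round below 0.06 rad and angle between the z axis of hold_bar and the z axis of empty_cradle, either way round below 0.12 rad and contact force between the fingers and hold_bar below 0.1 N and linear speed of hold_bar below 0.02 m/s), for 0.2 s.
3. the board has been lifted out of the carrier (30 mm or more) (z of board in the frame of carrier above 0.086 m), for 0.1 s.
At the end, for the whole second after the job is handed in: The bar is home in both brackets of the empty cradle (underside within 3 mm of the slot floors, 9 mm lengthwise); the board lies flat, parts up, on both cooling rails (within 20 mm along, 11 mm across, 0.2 rad of yaw, 3 mm of height); both let go and at rest (all of step 2 and x of board in the frame of cooling_stand between -0.02 and 0.02 m and y of board in the frame of cooling_stand between -0.011 and 0.011 m and z of board in the frame of cooling_stand between 0.042 and 0.048 m and angle between the y axis of board and the y axis of cooling_stand, either way round below 0.2 rad and angle between board's own z axis and vertical below 0.06 rad and contact force between the fingers and board below 0.1 N and linear speed of board below 0.02 m/s); the robot touches nothing.
It fails at once if the hold-down bar tilted endwise more than 0.12 rad while still between the carrier's brackets (one end leaving before the other) (z of hold_bar in the frame of carrier below 0.119 m and x of hold_bar in the frame of carrier between -0.02 and 0.02 m and y of hold_bar in the frame of carrier between -0.02 and 0.02 m and (angle between hold_bar's own y axis and vertical below 1.45 rad or angle between hold_bar's own y axis and vertical above 1.69 rad)).
It fails at once if the bar or the board dropped (falling freely faster than 0.5 m/s) ((linear speed of hold_bar above 0.5 m/s and contact force between hold_bar and anything else below 0.05 N) or (linear speed of board above 0.5 m/s and contact force between board and anything else below 0.05 N)).
It fails at once if the board tipped by more than 0.5 rad (angle between board's own z axis and vertical above 0.5 rad).
It fails at once if a spare bar moved by more than 12 mm (distance of any of spare_a, spare_b from where it was at the start of the episode above 0.012 m).
It fails at once if a bystander moved by more than 25 mm or knocked over (tilted more than 0.5 rad) (distance of any of solvent_bottle, flux_jar, heatsink, nozzle, solder_reel, tweezers, flux_brush from where it was at the start of the episode above 0.025 m or angle between any of solvent_bottle, flux_jar, heatsink, nozzle, solder_reel's own z axis and vertical above 0.5 rad).
It also fails if it takes over 67 s, if anything falls off the work surface, if the arm or the gripper's body presses on something with over 40 N, if the wrist force passes 120 N, or if a joint passes its speed limit or range.

## Working session

There is one attempt and no reset: what is moved stays moved. The work goes in short steps, Python scripts to look and compute and a tool call to move; the robot and the scene stay as the last step left them, time stands still between calls to the robot, and variables do not carry over. Pictures are saved under pics/ and viewed, about 8 in all and at most 12, crops included, and the job is handed in when it is done.

Besides the shell and the picture viewer there is one more tool, called after "Emit:" as a command line: name --argument value ..., lists and objects as JSON in quotes. play_rows: Moves the arm, as the interface text tells. Its arguments: {"type":"object","properties":{"motion":{"type":"array"},"fingers":{"type":"number"},"squeeze":{"type":"number"}},"required":["motion"]}

```bash
mkdir -p pics; ls; cat > h.py <<'E'
import numpy as np, cv2
from rig import ctrl
def save(img,n): cv2.imwrite('pics/'+n,cv2.cvtColor(img,cv2.COLOR_RGB2BGR))
def cam(name,st=None):
    c=ctrl.get_calibration(name);K=np.array(c['K'])
    if 'R' in c: return K,np.array(c['R']),np.array(c['t']).ravel()
    T=np.array(c['tool_from_camera']);st=st or ctrl.sense()
    W=np.eye(4);W[:3,:3]=rot(st['ee_rot']);W[:3,3]=st['eef_pos'];M=np.linalg.inv(W@T)
    return K,M[:3,:3],M[:3,3]
def rot(q):
    from scipy.spatial.transform import Rotation as R
    return R.from_quat([q[1],q[2],q[3],q[0]]).as_matrix()
def px2w(C,uv,z):
    K,R,t=C;d=R.T@np.linalg.solve(K,[uv[0],uv[1],1.]);o=-R.T@t
    return o+d*(z-o[2])/d[2]
def w2px(C,X):
    K,R,t=C;p=K@(R@np.array(X,float)+t);return p[:2]/p[2]
E
python3 - <<'E'
from h import *
s=ctrl.sense();print({k:np.round(v,3).tolist() for k,v in s.items()})
for n in('scene','top'):
    save(ctrl.capture(n),n+'0.png');C=cam(n);print(n,(-C[1].T@C[2]).round(),C[1].round(2).tolist(),C[0][0,0])
    for o,z in [('hold_bar',100),('bar_grip',99),('board',60),('empty_cradle',10),('cradle_slots',62),('cooling_stand',30),('carrier',30),('lamp_post',100),('camera_post',100)]:
        for r in ctrl.spot_in(n,o)[:4]:
            p=np.array(r['position'])*[640,480];print(o,round(r['p'],2),p.round(),px2w(C,p,z).round())
E
```

```text
pics
{'time_s': 0.0, 'joints': [1.011, 0.313, 1.498, 0.0, 1.331, -0.223], 'dq': [-0.0, -0.0, 0.0, -0.001, 0.001, -0.0], 'tau': [-0.002, -41.226, -25.974, -0.0, 0.004, 0.0], 'eef_pos': [173.364, 495.278, 230.737], 'ee_rot': [0.0, 0.816, 0.579, -0.001], 'force': [-0.351, 0.671, -0.37], 'wrist_torque': [-0.008, 0.023, 0.016], 'grip_width': 1.003}
scene [1044. -356. 1128.] [[0.51, 0.86, 0.01], [0.73, -0.42, -0.54], [-0.46, 0.28, -0.84]] 526.7539996048773
hold_bar 0.84 [163. 223.] [ 255. -292.  100.]
hold_bar 0.74 [326. 270.] [558. -25. 100.]
hold_bar 0.65 [354. 134.] [235. 257. 100.]
bar_grip 0.92 [323. 269.] [550. -27.  99.]
bar_grip 0.88 [165. 224.] [ 258. -289.   99.]
bar_grip 0.86 [354. 127.] [214. 271.  99.]
bar_grip 0.6 [333. 288.] [602. -33.  99.]
board 0.87 [325. 279.] [557. -24.  60.]
empty_cradle 0.3 [450. 197.] [487. 412.  10.]
cradle_slots 0.92 [434. 195.] [488. 341.  62.]
cooling_stand 0.97 [178. 323.] [ 474. -361.   30.]
cooling_stand 0.21 [209. 382.] [ 634. -355.   30.]
carrier 0.81 [329. 287.] [566. -19.  30.]
carrier 0.75 [295. 321.] [ 601. -131.   30.]
carrier 0.18 [213
[... 289 characters left out ...]
3. 211.] [557. -25. 100.]
hold_bar 0.58 [223. 360.] [182. 285. 100.]
bar_grip 0.89 [343. 215.] [547. -26.  99.]
bar_grip 0.88 [224. 355.] [194. 282.  99.]
bar_grip 0.75 [443. 345.] [ 210. -271.   99.]
board 0.56 [338. 222.] [533. -13.  60.]
board 0.48 [429. 253.] [ 444. -251.   60.]
board 0.38 [307. 162.] [694.  68.  60.]
empty_cradle 0.81 [198. 244.] [485. 372.  10.]
cradle_slots 0.87 [196. 249.] [468. 364.  62.]
cooling_stand 0.82 [466. 245.] [ 466. -357.   30.]
cooling_stand 0.19 [430. 254.] [ 444. -259.   30.]
carrier 0.71 [340. 226.] [524. -18.  30.]
lamp_post 0.73 [286. 194.] [602. 121. 100.]
camera_post 0.83 [390. 174.] [ 651. -148.  100.]
camera_post 0.23 [309. 163.] [683.  62. 100.]
```

View pics/top0.png

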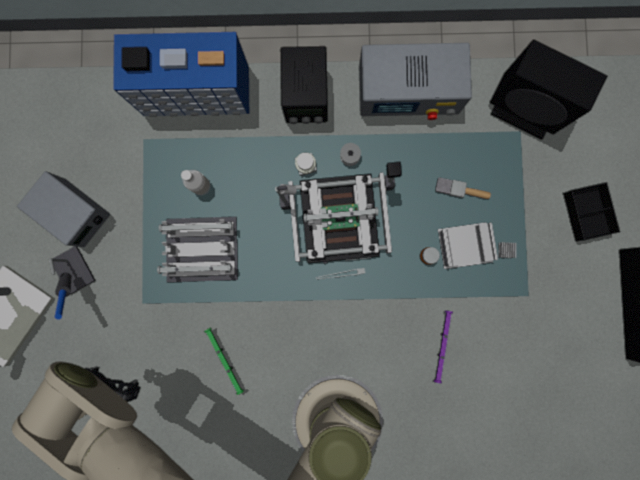

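View pics/scene0.png

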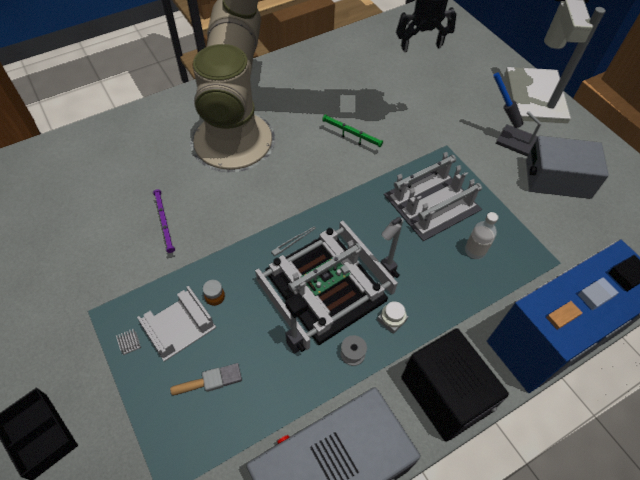

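Top picture: the carrier is at about (340,220) with the bar at rows ~213. The rack is at (200,248) and the stand at (467,245). The bar could be mistaken for the green look-alike (225,360), the purple one (443,345) or the spares in the rack (two of rows 223/247/268). I choose the steel bar in the carrier, at about (343,213).

```bash
python3 - <<'E'
from h import *
c=ctrl.get_calibration('wrist');print(np.round(c['tool_from_camera'],3).tolist(),np.round(c['K'],1).tolist())
im=ctrl.capture('top')
a=cv2.resize(im[205:290,150:250],None,fx=6,fy=6,interpolation=cv2.INTER_CUBIC)
save(a,'rack0.png')
E
```

```text
[[1.0, -0.001, -0.0, -0.09], [0.001, 0.958, 0.287, -73.195], [0.0, -0.287, 0.958, -143.548], [0.0, 0.0, 0.0, 1.0]] [[415.6, 0.0, 327.3], [0.0, 415.6, 232.3], [0.0, 0.0, 1.0]]
```

Emit:
play_rows --motion '[[[0,0,-12],[0,0,7.06]],[[0,0,-12],[0,0,7.06]],[[0,0,-12],[0,0,7.06]],[[0,0,-12],[0,0,7.06]],[[0,0,-12],[0,0,7.06]],[[0,0,-12],[0,0,7.06]],[[0,0,-12],[0,0,7.06]],[[0,0,-12],[0,0,7.06]],[[0,0,-12],[0,0,7.06]],[[0,0,-12],[0,0,7.06]]]' --fingers 40

```text
time_s: 1.88
eef_pos: [173.5, 495.4, 351.9]
ee_rot: [0.0, 1.0, -0.002, 0.0]
force: [1.9, 0.2, -1.2]
grip_width: 0.467
```

Emit:
play_rows --motion '[[[30,7,0],[0,0,0]],[[30,7,0],[0,0,0]],[[30,7,0],[0,0,0]],[[30,7,0],[0,0,0]],[[30,7,0],[0,0,0]],[[30,7,0],[0,0,0]],[[30,7,0],[0,0,0]],[[30,7,0],[0,0,0]],[[30,7,0],[0,0,0]],[[30,7,-2],[0,0,0]],[[0,0,0],[0,0,0]],[[0,0,0],[0,0,0]]]'

```text
time_s: 2.88
eef_pos: [474.9, 425.4, 352.3]
ee_rot: [0.0, 1.0, -0.0, -0.001]
force: [0.6, 0.0, -0.3]
grip_width: 0.472
```

```bash
python3 - <<'E'
from h import *
s=ctrl.sense();print(s['time_s'],s['eef_pos']);C=cam('wrist',s)
im=ctrl.capture('wrist');save(im,'w_rack.png');print(w2px(C,[478,365,62]))
for o,z in [('empty_cradle',12),('cradle_slots',62),('hold_bar',69),('spare_a',69),('spare_b',69)]:
    for r in ctrl.spot_in('wrist',o)[:4]:
        p=np.array(r['position'])*[640,480];print(o,round(r['p'],2),p.round(1),px2w(C,p,z).round(1))
E
```

```text
2.8833 [474.85166064 425.43628341 352.29848125]
[330.43241445 235.10857528]
empty_cradle 0.56 [325.8 224.8] [472.8 362.7  12. ]
cradle_slots 0.78 [324.8 226.3] [471.9 375.   62. ]
cradle_slots 0.72 [492.8 475.1] [693.  33.  62.]
hold_bar 0.64 [ 70.2 285.7] [187.8 308.4  69. ]
spare_a 0.98 [376.4 233.6] [527.3 368.8  69. ]
spare_a 0.64 [274.5 218.8] [418.5 385.3  69. ]
spare_a 0.31 [491.2 477.8] [687.9  36.1  69. ]
spare_b 0.98 [376.4 233.6] [527.3 368.8  69. ]
spare_b 0.64 [274.5 218.8] [418.5 385.3  69. ]
spare_b 0.31 [491.2 477.8] [687.9  36.1  69. ]
```

View pics/w_rack.png

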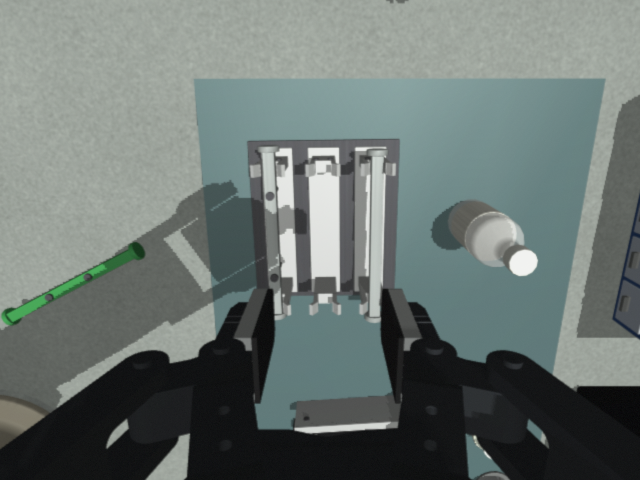

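```bash
python3 - <<'E'
from h import *
im=cv2.imread('pics/w_rack.png')
cv2.imwrite('pics/w_rack_c.png',cv2.resize(im[135:335,240:410],None,fx=3,fy=3,interpolation=cv2.INTER_CUBIC))
E
```

```text
(no output)
```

View pics/w_rack_c.png

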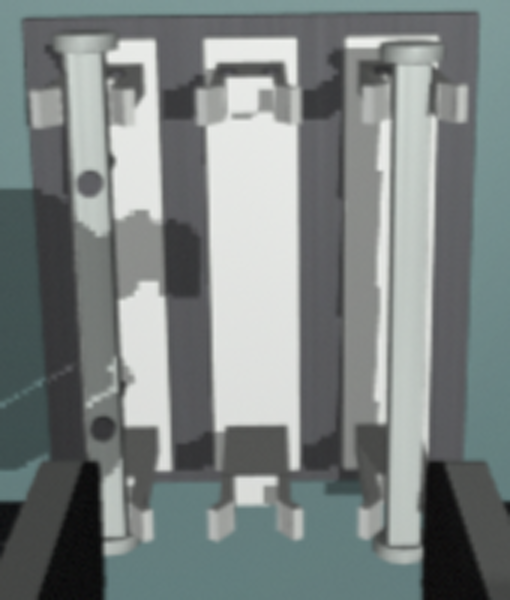

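Emit:
play_rows --motion '[[[5,40,0],[0,0,0]],[[6,40,0],[0,0,0]],[[6,40,0],[0,0,0]],[[6,40,0],[0,0,0]],[[6,40,0],[0,0,0]],[[6,40,0],[0,0,0]],[[6,40,0],[0,0,0]],[[6,40,0],[0,0,0]],[[6,40,0],[0,0,0]],[[6,35,0],[0,0,0]],[[0,0,0],[0,0,0]],[[0,0,0],[0,0,0]]]'

```text
time_s: 4.18
eef_pos: [533.2, 30.1, 353.4]
ee_rot: [-0.0, 1.0, -0.0, 0.0]
force: [-0.2, 1.1, -0.3]
grip_width: 0.47
```

```bash
python3 - <<'E'
from h import *
s=ctrl.sense();print(s['time_s'],s['eef_pos'],s['ee_rot']);C=cam('wrist',s)
im=ctrl.capture('wrist');save(im,'w_car.png');print(w2px(C,[550,-25,99]))
for o,z in [('hold_bar',106),('bar_grip',106),('board',59),('carrier_slots',92),('carrier',40)]:
    for r in ctrl.spot_in('wrist',o)[:4]:
        p=np.array(r['position'])*[640,480];print(o,round(r['p'],2),p.round(1),px2w(C,p,z).round(1))
E
```

```text
4.1833 [533.22890096  30.13132327 353.35370876] [-5.71255048e-05  9.99999961e-01 -2.74115149e-04  5.77548867e-06]
[343.9739496  240.73909134]
hold_bar 0.77 [ 27.3 407.7] [ 196.2 -219.1  106. ]
hold_bar 0.67 [343.3 230. ] [548.9 -11.7 106. ]
bar_grip 0.85 [ 27.8 408.2] [ 196.5 -219.7  106. ]
bar_grip 0.57 [341.1 225.1] [546.7  -6.7 106. ]
board 0.66 [333.5 223.7] [540.1 -18.3  59. ]
carrier_slots 0.78 [311.8 205.6] [517.8   9.6  92. ]
carrier_slots 0.53 [293.3 417.9] [ 493.1 -245.5   92. ]
carrier 0.68 [313.4 207.9] [517.7  -5.   40. ]
```

View pics/w_car.png

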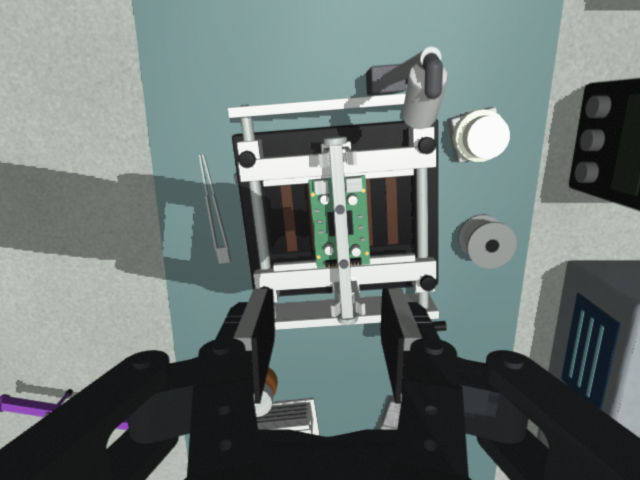

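```bash
python3 - <<'E'
from h import *
s=ctrl.sense();C=cam('wrist',s)
for p in [(334,142),(348,318)]: print('flange',px2w(C,p,105).round(1))
s2=dict(s);s2['eef_pos']=[474.85,425.44,352.3];s2['ee_rot']=[0,1,0,-.0005]
D=cam('wrist',s2)
f=lambda x,y,z:px2w(D,(240+x/3,135+y/3),z).round(1)
print('spareB',f(411,47,78),f(398,552,78));print('spareA',f(84,40,78),f(115,545,78))
print('bracket far',f(211,90,91),f(288,90,91),'near',f(221,508,91),f(290,508,91))
print('bracket',f(249.5,90,91),f(256,508,91))
print('foot',f(204,40,12),f(297,40,12),f(214,470,12),f(298,470,12))
im=cv2.imread('pics/w_car.png')
cv2.imwrite('pics/w_car_c.png',cv2.resize(im[125:335,250:430],None,fx=2.8,fy=2.8,interpolation=cv2.INTER_CUBIC))
E
```

```text
flange [539.4  74.9 105. ]
flange [ 555.4 -106.   105. ]
spareB [524.  457.6  78. ] [525.3 271.8  78. ]
spareA [416. 460.  78.] [419.8 274.8  78. ]
bracket far [458.2 445.2  91. ] [483.1 445.2  91. ] near [460.  296.4  91. ] [484.6 296.4  91. ]
bracket [470.7 445.2  91. ] [472.5 296.4  91. ]
foot [452.6 453.9  12. ] [488.1 453.9  12. ] [454.3 274.8  12. ] [489.8 274.7  12. ]
```

View pics/w_car_c.png

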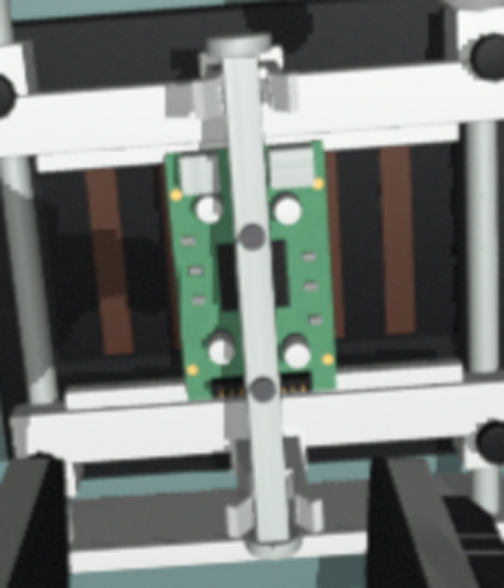

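```bash
python3 - <<'E'
from h import *
C=cam('wrist')
f=lambda x,y,z:px2w(C,(250+x/2.8,125+y/2.8),z).round(1)
a,b=f(241.5,70,106),f(271.5,530,106);c,d=f(252,237,106),f(263,389,106)
print('line',a,b,np.degrees(np.arctan2(a[0]-b[0],a[1]-b[1])),'pins',c,d,np.linalg.norm(c-d),(c+d)/2)
q=[f(165,155,59),f(323,141,59),f(335,387,59),f(190,399,59)];print('board',*q,np.mean(q,0))
e=[f(238,44,105),f(273,548,105)];print('fl',e)
e=[f(-5,95,70),f(490,57,70),f(497,440,70)];print('knobs',e)
E
```

```text
line [541.5  67.8 106. ] [ 554.2 -101.2  106. ] -4.297581533626233 pins [545.6  11.  106. ] [550.2 -45.1 106. ] 56.288275866293866 [547.9  -17.05 106.  ]
board [513.9  31.5  59. ] [573.6  36.9  59. ] [581.3 -62.2  59. ] [523.  -67.5  59. ] [547.95  -15.325  59.   ]
fl [array([540.3,  76.1, 105. ]), array([ 554.9, -109.2,  105. ])]
knobs [array([452.7,  55.1,  70. ]), array([631.9,  69.2,  70. ]), array([645.2, -80.3,  70. ])]
```

Emit:
play_rows --motion '[[[7.5,23,20],[0,0,-4.7]],[[9.3,22.5,30],[0,0,0]],[[0,0,36],[0,0,0]],[[0,0,36],[0,0,0]],[[0,0,36],[0,0,0]],[[0,0,30],[0,0,0]],[[0,0,0],[0,0,0]],[[0,0,0],[0,0,0]],[[0,0,0],[0,0,0]]]'

```text
time_s: 5.23
eef_pos: [553.0, -13.3, 167.5]
ee_rot: [0.0, 0.999, 0.042, 0.002]
force: [0.1, 0.5, 0.6]
grip_width: 0.467
```

```bash
python3 - <<'E'
from h import *
s=ctrl.sense();print(s['time_s'],s['eef_pos'],s['ee_rot']);C=cam('wrist',s)
im=ctrl.capture('wrist');
t=np.radians(4.7);R=np.array([[np.cos(t),-np.sin(t),0],[np.sin(t),np.cos(t),0],[0,0,1]])
W=lambda x,y,z:R@[x,y,0]+[548,-16.5,z]
for y in(-28,28): print('pin',w2px(C,W(0,y,106)).round(1))
for x in (-6,6): print('edge',[w2px(C,W(x,y,106)).round(1).tolist() for y in (-80,80)])
for x in (-6,6):
    cv2.line(im,*[tuple(int(v) for v in w2px(C,W(x,y,106)).round()) for y in(-90,90)],(255,0,0),1)
save(im,'w_near.png')
E
```

```text
5.2333 [553.03894498 -13.31207092 167.51333363] [4.43922006e-04 9.99106562e-01 4.22307233e-02 1.56402691e-03]
pin [317.4 306.5]
pin [316.9 206.1]
edge [[307.5, 387.8], [303.5, 98.0]]
edge [[328.2, 387.7], [329.0, 98.1]]
```

View pics/w_near.png

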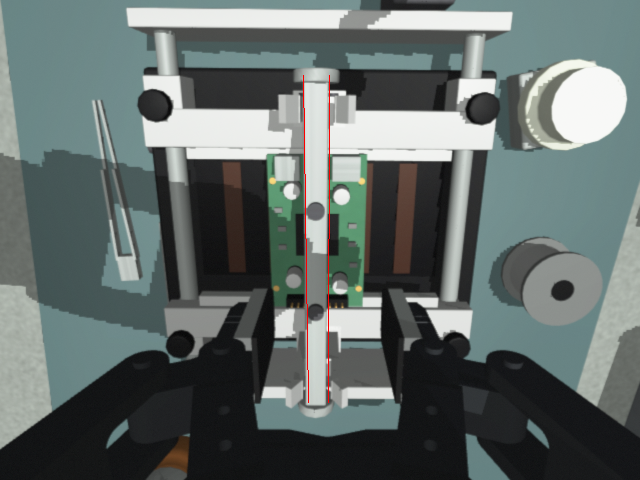

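Emit:
play_rows --motion '[[[-6,5.2,0],[0,0,0]],[[0,0,25],[0,0,0]],[[0,0,25],[0,0,0]],[[0,0,20],[0,0,0]],[[0,0,12],[0,0,0]],[[0,0,5.5],[0,0,0]],[[0,0,0],[0,0,0]],[[0,0,0],[0,0,0]],[[0,0,0],[0,0,0]]]'

```text
time_s: 6.03
eef_pos: [547.2, -19.4, 79.2]
ee_rot: [0.0, 0.999, 0.042, 0.001]
force: [-0.1, -0.2, -0.3]
grip_width: 0.467
```

Emit:
play_rows --motion '[[[0,0,0],[0,0,0]],[[0,0,0],[0,0,0]],[[0,0,0],[0,0,0]],[[0,0,0],[0,0,0]],[[0,0,0],[0,0,0]],[[0,0,0],[0,0,0]],[[0,0,0],[0,0,0]],[[0,0,0],[0,0,0]]]' --fingers 4 --squeeze 70

```text
time_s: 6.7
eef_pos: [546.9, -19.2, 78.6]
ee_rot: [0.0, 0.999, 0.042, 0.001]
force: [-1.7, 0.5, 5.3]
grip_width: 0.125
```

Emit:
play_rows --motion '[[[0,0,-4],[0,0,0]],[[0,0,-6],[0,0,0]],[[0,0,-8],[0,0,0]],[[0,0,-8],[0,0,0]],[[0,0,-8],[0,0,0]],[[0,0,-8],[0,0,0]],[[0,0,-8],[0,0,0]],[[0,0,-8],[0,0,0]],[[0,0,-2],[0,0,0]],[[0,0,0],[0,0,0]],[[0,0,0],[0,0,0]]]'

```text
time_s: 7.62
eef_pos: [546.3, -19.1, 137.6]
ee_rot: [-0.0, 0.999, 0.042, -0.0]
force: [0.6, -0.0, -2.3]
grip_width: 0.129
```

```bash
python3 - <<'E'
from h import *
s=ctrl.sense();print(s['time_s'],s['eef_pos'],s['ee_rot'],s['force'],s['wrist_torque'],s['grip_width'])
im=ctrl.capture('wrist');save(im,'w_lift.png')
E
```

```text
7.6167 [546.33297084 -19.14229634 137.641871  ] [-4.17067507e-05  9.99122281e-01  4.18883850e-02 -1.70792058e-04] [ 0.56328628 -0.01570984 -2.34052524] [ 0.00118384 -0.02884528  0.0615357 ] 0.1289368066065136
```

View pics/w_lift.png

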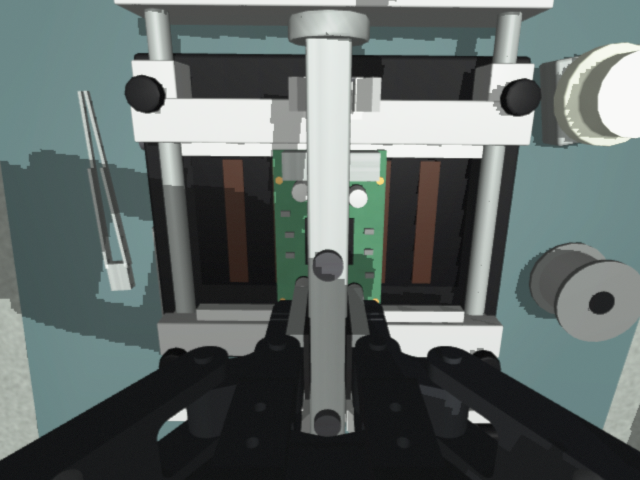

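```bash
python3 - <<'E'
from h import *
s=ctrl.sense();C=cam('wrist',s);W=rot(s['ee_rot'])
a,b=[W.T@(px2w(C,p,137.6+27.4)-s['eef_pos']) for p in [(328,265),(327,424)]]
print(a.round(1),b.round(1),((a+b)/2).round(1),np.linalg.norm(a-b))
C=cam('top')
for p in[(286,190),(393,168)]:print(px2w(C,p,220).round())
E
```

```text
[ -0.  -28.  -27.6] [ -0.4  29.4 -27.6] [ -0.2   0.7 -27.6] 57.43448939833798
[592. 111. 220.]
[ 639. -140.  220.]
```

Emit:
play_rows --motion '[[[0,0,-20],[0,0,0]],[[0,0,-34],[0,0,0]],[[0,0,-38],[0,0,0]],[[0,0,-38],[0,0,0]],[[0,0,-34],[0,0,0]],[[0,0,-2],[0,0,4.15]],[[-6.4,-20,0],[0,0,0]],[[-6.4,-37,0],[0,0,0]],[[-6.4,-38,0],[0,0,0]],[[-6.4,-38,0],[0,0,0]],[[-6.4,-38,0],[0,0,0]],[[-6.4,-38,0],[0,0,0]],[[-6.4,-38,0],[0,0,0]],[[-6.4,-38,0],[0,0,0]],[[-6.4,-38,0],[0,0,0]],[[-6.4,-37,0],[0,0,0]],[[-6,-26,0],[0,0,0]],[[0,0,0],[0,0,0]],[[0,0,0],[0,0,0]]]'

```text
time_s: 9.25
eef_pos: [471.5, 367.0, 302.8]
ee_rot: [0.0, 1.0, 0.007, -0.001]
force: [0.4, -0.0, -2.8]
grip_width: 0.125
```

Emit:
play_rows --motion '[[[0,0,25],[0,0,0]],[[0,0,35],[0,0,0]],[[0,0,38],[0,0,0]],[[0,0,38],[0,0,0]],[[0,0,22],[0,0,0]],[[0,0,0],[0,0,0]],[[0,0,0],[0,0,0]],[[0,0,0],[0,0,0]]]'

```text
time_s: 9.92
eef_pos: [473.3, 365.9, 148.0]
ee_rot: [-0.001, 1.0, 0.005, 0.002]
force: [-0.0, -0.5, -2.0]
grip_width: 0.125
```

```bash
python3 - <<'E'
from h import *
s=ctrl.sense();print(s['time_s'],s['eef_pos'],s['ee_rot'],s['force'],s['grip_width'])
im=ctrl.capture('wrist');C=cam('wrist',s)
t=np.radians(.65)
for sy in(75,):
  for x in(-13.5,13.5):
    for d in(-6,6):
      p=[471.7+x*np.cos(t)-(sy+d)*np.sin(t),365.5+(sy+d)+x*np.sin(t),91];u=w2px(C,p);print(u.round());cv2.circle(im,tuple(int(v) for v in u.round()),2,(255,0,0),-1)
save(im,'w_crad.png')
E
```

```text
9.9167 [473.29463993 365.89264758 147.95157336] [-6.82564853e-04  9.99984578e-01  5.30185396e-03  1.50572705e-03] [-0.04108425 -0.46910533 -2.04821339] 0.12458129957330959
[295. 118.]
[294.  90.]
[353. 118.]
[353.  90.]
```

View pics/w_crad.png

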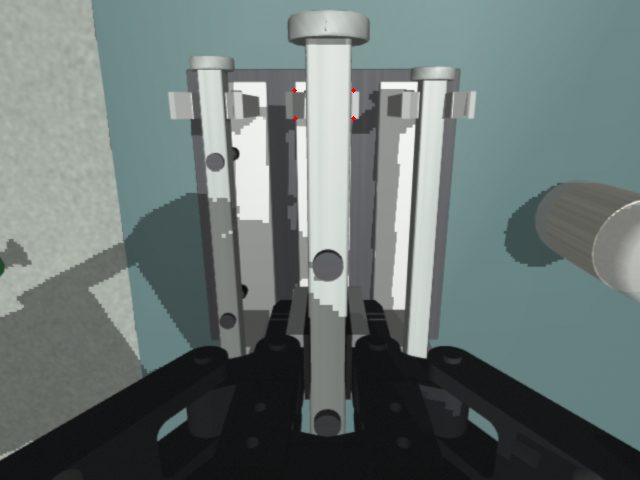

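Emit:
play_rows --motion '[[[-1.7,0,12],[0,0,0]],[[0,0,15],[0,0,0]],[[0,0,15],[0,0,0]],[[0,0,12],[0,0,0]],[[0,0,10],[0,0,0]],[[0,0,0],[0,0,0]],[[0,0,0],[0,0,0]],[[0,0,0],[0,0,0]]]'

```text
time_s: 10.63
eef_pos: [471.0, 366.3, 82.9]
ee_rot: [-0.0, 1.0, 0.006, 0.001]
force: [1.5, 0.7, -2.7]
grip_width: 0.126
```

```bash
python3 - <<'E'
from h import *
s=ctrl.sense();print(s['time_s'],s['eef_pos'],s['ee_rot'],s['force'],s['grip_width'])
E
```

```text
10.6333 [470.968766   366.26791431  82.85940492] [-4.04372898e-04  9.99983423e-01  5.68757723e-03  8.01505107e-04] [ 1.45586318  0.72961915 -2.72256042] 0.12648755403226014
```

Emit:
play_rows --motion '[[[0.5,0.4,6],[0,0,0]],[[0,0,8],[0,0,0]],[[0,0,8],[0,0,0]],[[0,0,6],[0,0,0]],[[0,0,3],[0,0,0]],[[0,0,0],[0,0,0]],[[0,0,0],[0,0,0]]]'

```text
time_s: 11.22
eef_pos: [470.9, 365.6, 50.7]
ee_rot: [0.0, 1.0, 0.006, -0.0]
force: [0.1, 0.1, -1.1]
grip_width: 0.127
```

Emit:
play_rows --motion '[[[0,0,1],[0,0,0]],[[0,0,1],[0,0,0]],[[0,0,0.5],[0,0,0]],[[0,0,0.5],[0,0,0]],[[0,0,0],[0,0,0]],[[0,0,0],[0,0,0]]]'

```text
time_s: 11.72
eef_pos: [471.0, 365.7, 48.7]
ee_rot: [-0.0, 1.0, 0.006, 0.0]
force: [-2.0, -2.7, 5.5]
grip_width: 0.127
```

Emit:
play_rows --motion '[[[0,0,0],[0,0,0]],[[0,0,0],[0,0,0]],[[0,0,0],[0,0,0]],[[0,0,0],[0,0,0]],[[0,0,0],[0,0,0]],[[0,0,-10],[0,0,0]],[[0,0,-20],[0,0,0]],[[0,0,-30],[0,0,0]],[[0,0,-40],[0,0,0]],[[0,0,-40],[0,0,0]],[[0,0,-40],[0,0,0]],[[0,0,-40],[0,0,0]],[[0,0,-40],[0,0,0]],[[0,0,-30],[0,0,0]],[[0,0,-10],[0,0,0]],[[0,0,0],[0,0,0]],[[0,0,0],[0,0,0]]]' --fingers 28

```text
time_s: 13.13
eef_pos: [470.7, 365.5, 347.8]
ee_rot: [-0.0, 1.0, 0.006, 0.0]
force: [0.8, -0.4, -0.9]
grip_width: 0.329
```

```bash
python3 - <<'E'
from h import *
s=ctrl.sense();print(s['time_s'],s['eef_pos'],s['ee_rot'],s['force'],s['grip_width'])
im=ctrl.capture('wrist');save(im[60:420,170:490],'w_home.png')
print(w2px(cam('wrist',s),[471.4,365.5,76]))
E
```

```text
13.1333 [470.73769494 365.50701699 347.79153398] [-4.48462080e-05  9.99983829e-01  5.68607265e-03  8.54889083e-05] [ 0.79456619 -0.41390936 -0.8600878 ] 0.32898714639924476
[327.82784635 183.37600506]
```

View pics/w_home.png

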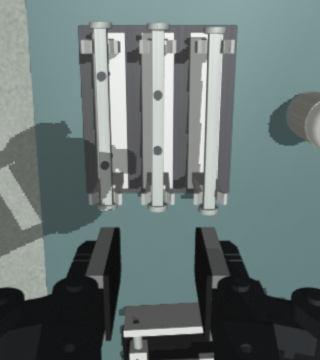

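Emit:
play_rows --motion '[[[7,15,0],[0,0,0]],[[7,30,0],[0,0,0]],[[7,38,0],[0,0,0]],[[7,38,0],[0,0,0]],[[7,38,0],[0,0,0]],[[7,38,0],[0,0,0]],[[7,38,0],[0,0,0]],[[7,38,0],[0,0,0]],[[7,38,0],[0,0,0]],[[7,26,15],[0,0,-4]],[[0,0,15],[0,0,0]],[[0,0,20],[0,0,0]],[[0,0,20],[0,0,0]],[[0,0,0],[0,0,0]],[[0,0,0],[0,0,0]],[[0,0,0],[0,0,0]]]'

```text
time_s: 14.52
eef_pos: [544.9, 29.5, 278.5]
ee_rot: [0.0, 0.999, 0.041, 0.0]
force: [0.2, 0.2, 0.4]
grip_width: 0.327
```

```bash
python3 - <<'E'
from h import *
s=ctrl.sense();print(s['time_s'],s['eef_pos'],s['ee_rot']);C=cam('wrist',s)
im=ctrl.capture('wrist');save(im,'w_board.png')
h=cv2.cvtColor(im,cv2.COLOR_RGB2HSV)
m=cv2.inRange(h,(40,70,30),(85,255,255));m=cv2.morphologyEx(m,cv2.MORPH_CLOSE,np.ones((15,15)));m=cv2.morphologyEx(m,cv2.MORPH_OPEN,np.ones((7,7)))
cs,_=cv2.findContours(m,0,2)
for c in sorted(cs,key=cv2.contourArea)[-2:]:
    b=cv2.boxPoints(cv2.minAreaRect(c));print(cv2.contourArea(c),b.round().tolist())
    P=np.array([px2w(C,p.astype(float),59) for p in c[:,0]])[:,:2].astype(np.float32)
    r=cv2.minAreaRect(P);print(r)
E
```

```text
14.5167 [544.86686358  29.50371493 278.52012658] [7.03762092e-05 9.99171855e-01 4.06880068e-02 2.93719847e-04]
5426.0 [[293.0, 293.0], [293.0, 191.0], [358.0, 191.0], [358.0, 293.0]]
((547.1336059570312, -17.47787857055664), (61.52669906616211, 98.62158203125), 4.582283020019531)
```

Emit:
play_rows --motion '[[[-5,15,-20],[0,0,4]],[[-8,30,-30],[0,0,0]],[[-8,36,-20],[0,0,0]],[[-8,38,0],[0,0,0]],[[-8,38,0],[0,0,0]],[[-8,38,0],[0,0,0]],[[-8,38,0],[0,0,0]],[[-8,38,0],[0,0,0]],[[-8,36,0],[0,0,0]],[[-6,20,0],[0,0,0]],[[0,0,0],[0,0,0]],[[0,0,0],[0,0,0]],[[0,0,0],[0,0,0]]]'

```text
time_s: 15.65
eef_pos: [475.2, -296.7, 347.4]
ee_rot: [0.0, 1.0, 0.006, 0.0]
force: [0.4, 0.7, 1.2]
grip_width: 0.33
```

```bash
python3 - <<'E'
from h import *
s=ctrl.sense();print(s['time_s'],s['eef_pos'],s['ee_rot']);C=cam('wrist',s)
im=ctrl.capture('wrist');save(im,'w_stand.png')
for r in ctrl.spot_in('wrist','cooling_stand')[:3]:
    p=np.array(r['position'])*[640,480];print(round(r['p'],2),p.round(1),px2w(C,p,45).round(1))
E
```

```text
15.65 [ 475.15244853 -296.72395825  347.36366504] [2.89061476e-04 9.99981789e-01 6.00871900e-03 4.82262781e-04]
0.8 [320.7 228.1] [ 468.8 -352.7   45. ]
0.59 [393.5  15.7] [ 537.9 -137.8   45. ]
```

View pics/w_stand.png

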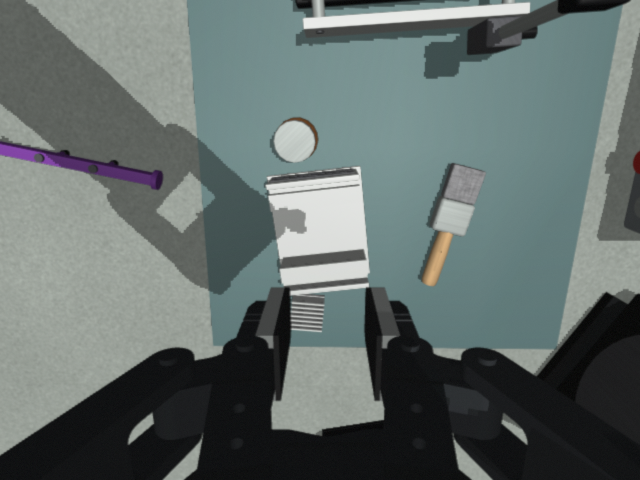

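```bash
cat > st.py <<'E'
from h import *
s=dict(eef_pos=[475.15,-296.72,347.36],ee_rot=[2.9e-4,.99998,6.01e-3,4.8e-4]);C=cam('wrist',s)
im=cv2.imread('pics/w_stand.png')
def P(x,y,z,p):
    t=np.radians(p[2]);return w2px(C,[p[0]+x*np.cos(t)-y*np.sin(t),p[1]+x*np.sin(t)+y*np.cos(t),z])
E
python3 - <<'E'
from st import *
g=cv2.cvtColor(im,cv2.COLOR_BGR2GRAY).astype(np.float32)
for f in (.75,.5):  # profile along stand's long line
    a=np.array([266,172])*(1-f)+np.array([361,160])*f;b=np.array([288,300])*(1-f)+np.array([371,292])*f
    n=141;L=np.linspace(a,b,n).astype(np.float32)
    v=cv2.remap(g,L[:,0].reshape(1,-1),L[:,1].reshape(1,-1),1)[0]
    e=np.diff(v);print(f,[(L[i].round(1).tolist(),int(v[i-1]),int(v[i+2])) for i in range(1,n-2) if abs(e[i])>12 and abs(e[i])>=max(abs(e[i-1]),abs(e[i+1]))])
for r in (200,215,240,272):
    e=np.diff(g[r]);print(r,[(c,int(g[r,c-1]),int(g[r,c+2])) for c in range(255,385) if abs(e[c])>15])
for yaw in (5.,6.5,):
  p=(469,-353,yaw);print(yaw,{(y,z):P(0,y,z,p).round(1).tolist() for y,z in [(67.5,6),(63.5,52),(59.5,52),(52,45),(34,45),(34,6),(-34,6),(-34,45),(-52,45),(-59.5,45),(-59.5,52),(-63.5,52)]},[P(x,y,45,p).round(1).tolist() for x in(-50,50) for y in(-43,43)])
E
```

```text
0.75 [([337.6000061035156, 166.6999969482422], 137, 112), ([337.8999938964844, 169.60000610351562], 112, 66), ([338.6000061035156, 176.10000610351562], 97, 232), ([339.5, 185.5], 219, 163), ([339.70001220703125, 187.3000030517578], 144, 225), ([345.8999938964844, 250.0], 216, 83), ([347.0, 261.20001220703125], 94, 217), ([348.70001220703125, 278.1000061035156], 213, 88), ([349.20001220703125, 283.70001220703125], 84, 213), ([349.70001220703125, 288.3999938964844], 211, 125)]
0.5 [([314.20001220703125, 171.60000610351562], 124, 64), ([314.5, 174.39999389648438], 64, 84), ([315.0, 178.10000610351562], 89, 226), ([316.20001220703125, 188.3000030517578], 217, 175), ([316.5, 190.10000610351562], 133, 225), ([324.1000061035156, 252.39999389648438], 210, 83), ([325.5, 263.5], 96, 216), ([327.6000061035156, 280.20001220703125], 212, 89), ([328.20001220703125, 285.79998779296875], 79, 209), ([328.79998779296875, 290.3999938964844], 211, 126)]
200 [(267, 80, 189), (268, 85, 222), (269, 123, 224), (362, 226, 137), (363, 214, 135)]
215 [(271, 78, 134), (272, 81, 138), (304, 138, 220), (305, 141,
[... 329 characters left out ...]
45): [317.0, 182.3], (34, 45): [318.4, 198.5], (34, 6): [319.0, 191.6], (-34, 6): [323.5, 246.0], (-34, 45): [323.3, 256.9], (-52, 45): [324.5, 271.5], (-59.5, 45): [325.0, 277.5], (-59.5, 52): [325.0, 279.9], (-63.5, 52): [325.2, 283.2]} [[280.5, 267.4], [271.9, 193.9], [367.4, 261.1], [363.6, 187.0]]
6.5 {(67.5, 6): [315.1, 163.4], (63.5, 52): [314.4, 172.8], (59.5, 52): [314.8, 176.5], (52, 45): [315.7, 182.4], (34, 45): [317.5, 198.6], (34, 6): [318.2, 191.7], (-34, 6): [324.2, 245.9], (-34, 45): [324.0, 256.8], (-52, 45): [325.7, 271.4], (-59.5, 45): [326.3, 277.4], (-59.5, 52): [326.3, 279.8], (-63.5, 52): [326.7, 283.0]} [[281.6, 268.3], [271.1, 195.2], [368.4, 260.0], [362.5, 185.9]]
```

```bash
python3 - <<'E'
from st import *
from scipy.optimize import least_squares
Y=[(-34,45,347,261.2),(-34,45,325.5,263.5),(-59.5,52,349.2,283.7),(-59.5,52,328.2,285.8),(52,45,339.6,186.4),(52,45,316.3,189),(-34,6,345.9,250),(-34,6,324.1,252.4)]
def loc(u,z,p):
    w=px2w(C,u,z)[:2]-p[:2];t=np.radians(p[2]);return np.array([w[0]*np.cos(t)+w[1]*np.sin(t),-w[0]*np.sin(t)+w[1]*np.cos(t)])
def f(p,zx):
    r=[loc((u,v),z,p)[1]-y for y,z,u,v in Y]
    for e in [(363.3,200),(366,240),(369,272)]: r.append(loc(e,zx,p)[0]-p[3])
    for e in [(268.8,200),(275.5,240),(279.3,272)]: r.append(loc(e,zx,p)[0]+p[3])
    return r
for zx in(6,45):
    q=least_squares(f,[469,-360,6.5,50],args=(zx,));print(zx,q.x.round(2),np.round(q.fun,1))
E
```

```text
6 [ 466.32 -361.14    6.58   55.66] [-0.3 -0.5  0.3  0.2  0.7  0.5 -0.3 -0.6  0.3 -0.4  0.1 -0.3  0.7 -0.4]
45 [ 468.17 -360.93    6.6    51.18] [-0.3 -0.5  0.3  0.2  0.7  0.5 -0.3 -0.6  0.2 -0.4  0.1 -0.2  0.6 -0.4]
```

Emit:
play_rows --motion '[[[7.4,-18,0],[0,0,0]],[[9,-32,0],[0,0,0]],[[9,-36,0],[0,0,0]],[[9,-38,0],[0,0,0]],[[9,-38,0],[0,0,0]],[[9,-38,0],[0,0,0]],[[9,-36,0],[0,0,0]],[[9,-28,0],[0,0,0]],[[5,-14.3,10],[0,0,-3.9]],[[0,0,30],[0,0,0]],[[0,0,36],[0,0,0]],[[0,0,38],[0,0,0]],[[0,0,38],[0,0,0]],[[0,0,36],[0,0,0]],[[0,0,30],[0,0,0]],[[0,0,10],[0,0,0]],[[0,0,0],[0,0,0]],[[0,0,0],[0,0,0]]]' --fingers 80

```text
time_s: 17.25
eef_pos: [547.8, -18.0, 120.1]
ee_rot: [0.0, 0.999, 0.04, 0.001]
force: [-0.0, -0.4, 0.4]
grip_width: 0.937
```

```bash
python3 - <<'E'
from h import *
s=ctrl.sense();print(s['time_s'],s['eef_pos'],s['ee_rot'],s['grip_width']);C=cam('wrist',s)
im=ctrl.capture('wrist');save(im,'w_board2.png')
h=cv2.cvtColor(im,cv2.COLOR_RGB2HSV)
m=cv2.inRange(h,(40,70,30),(85,255,255));m=cv2.morphologyEx(m,cv2.MORPH_CLOSE,np.ones((25,25)));m=cv2.morphologyEx(m,cv2.MORPH_OPEN,np.ones((9,9)))
cs,_=cv2.findContours(m,0,2)
c=max(cs,key=cv2.contourArea);print(cv2.boundingRect(c))
P=np.array([px2w(C,p.astype(float),59) for p in c[:,0]])[:,:2].astype(np.float32)
print(cv2.minAreaRect(P))
E
```

```text
17.25 [547.79248259 -17.95348061 120.10739038] [2.53270461e-04 9.99195096e-01 4.01038879e-02 8.79594643e-04] 0.9372189899103784
(264, 156, 122, 183)
((547.05322265625, -17.77560806274414), (61.19405746459961, 100.35075378417969), 4.660375595092773)
```

Board confirmed at (547.1, −17.7), yaw 4.65°, with a fitted size of 61 x 100 mm. I'll descend and pinch it.

Emit:
play_rows --motion '[[[-0.6,0,15],[0,0,0]],[[0,0,20],[0,0,0]],[[0,0,20],[0,0,0]],[[0,0,15],[0,0,0]],[[0,0,10],[0,0,0]],[[0,0,6],[0,0,0]],[[0,0,0],[0,0,0]],[[0,0,0],[0,0,0]],[[0,0,0],[0,0,0]]]'

```text
time_s: 18.05
eef_pos: [547.2, -18.5, 33.8]
ee_rot: [0.0, 0.999, 0.04, 0.001]
force: [-0.1, -0.6, -1.0]
grip_width: 0.936
```

Emit:
play_rows --motion '[[[0,0,0],[0,0,0]],[[0,0,0],[0,0,0]],[[0,0,0],[0,0,0]],[[0,0,0],[0,0,0]],[[0,0,0],[0,0,0]],[[0,0,0],[0,0,0]],[[0,0,0],[0,0,0]],[[0,0,0],[0,0,0]]]' --fingers 50 --squeeze 40

```text
time_s: 18.72
eef_pos: [546.8, -18.4, 33.6]
ee_rot: [0.0, 0.999, 0.04, 0.001]
force: [-1.7, 0.1, 6.9]
grip_width: 0.689
```

```bash
python3 - <<'E'
from h import *
s=ctrl.sense();print(s['time_s'],s['eef_pos'],s['ee_rot'],s['grip_width'],s['force'],s['wrist_torque'])
E
```

```text
18.7167 [546.82428502 -18.40065591  33.63834943] [2.05596182e-04 9.99209511e-01 3.97489824e-02 5.74175963e-04] 0.689133177463655 [-1.69610211  0.06262455  6.89147357] [0.04076627 0.26620624 0.00220291]
```

Emit:
play_rows --motion '[[[0,0,-3],[0,0,0]],[[0,0,-5],[0,0,0]],[[0,0,-7],[0,0,0]],[[0,0,-10],[0,0,0]],[[0,0,-12],[0,0,0]],[[0,0,-14],[0,0,0]],[[0,0,-14],[0,0,0]],[[0,0,-10],[0,0,0]],[[0,0,-3],[0,0,0]],[[0,0,0],[0,0,0]],[[0,0,0],[0,0,0]]]'

```text
time_s: 19.63
eef_pos: [546.2, -18.2, 110.3]
ee_rot: [-0.0, 0.999, 0.04, -0.0]
force: [-0.4, 0.0, -1.1]
grip_width: 0.685
```

```bash
python3 - <<'E'
from h import *
s=ctrl.sense();print(s['time_s'],s['eef_pos'],s['ee_rot'],s['grip_width'],s['force'],s['wrist_torque']);C=cam('wrist',s)
im=ctrl.capture('wrist');save(im,'w_held.png')
h=cv2.cvtColor(im,cv2.COLOR_RGB2HSV)
m=cv2.inRange(h,(40,70,30),(85,255,255));m=cv2.morphologyEx(m,cv2.MORPH_CLOSE,np.ones((25,25)));m=cv2.morphologyEx(m,cv2.MORPH_OPEN,np.ones((9,9)))
cs,_=cv2.findContours(m,0,2)
c=max(cs,key=cv2.contourArea);print(cv2.boundingRect(c))
W=rot(s['ee_rot']);P=np.array([W.T@(px2w(C,p.astype(float),s['eef_pos'][2]+25.4)-s['eef_pos']) for p in c[:,0]])[:,:2].astype(np.float32)
print(cv2.minAreaRect(P))
E
```

```text
19.6333 [546.22865638 -18.23675461 110.26751545] [-1.07462205e-04  9.99209933e-01  3.97418091e-02 -2.94763212e-04] 0.6845872713597593 [-0.35184012  0.0155108  -1.05695501] [-0.00237953  0.01510281  0.02531499]
(223, 185, 204, 252)
((-0.29766845703125, -7.645233154296875), (88.15663146972656, 60.637691497802734), 89.87552642822266)
```

View pics/w_held.png

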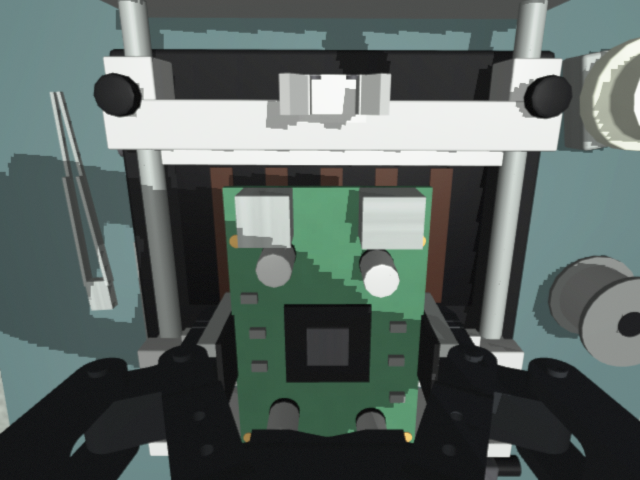

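Emit:
play_rows --motion '[[[0,0,-15],[0,0,0]],[[0,0,-30],[0,0,0]],[[0,0,-35],[0,0,0]],[[0,0,-35],[0,0,0]],[[0,0,-35],[0,0,0]],[[0,0,-25],[0,0,0]],[[0,0,-10],[0,0,-2]],[[-6,16,0],[0,0,0]],[[-10,28,0],[0,0,0]],[[-12,34,0],[0,0,0]],[[-12,34,0],[0,0,0]],[[-12,34,0],[0,0,0]],[[-12,34,0],[0,0,0]],[[-12,34,0],[0,0,0]],[[-12,34,0],[0,0,0]],[[-12,34,0],[0,0,0]],[[-10,28,0],[0,0,0]],[[-8,22,0],[0,0,0]],[[0,0,0],[0,0,0]],[[0,0,0],[0,0,0]]]'

```text
time_s: 21.35
eef_pos: [466.7, -362.4, 294.3]
ee_rot: [-0.001, 0.998, 0.056, -0.001]
force: [0.5, 0.0, -0.8]
grip_width: 0.69
```

Emit:
play_rows --motion '[[[0,0,15],[0,0,0]],[[0,0,30],[0,0,0]],[[0,0,35],[0,0,0]],[[0,0,35],[0,0,0]],[[0,0,35],[0,0,0]],[[0,0,35],[0,0,0]],[[0,0,25],[0,0,0]],[[0,0,10],[0,0,0]],[[0,0,0],[0,0,0]],[[0,0,0],[0,0,0]],[[0,0,0],[0,0,0]]]'

```text
time_s: 22.27
eef_pos: [468.0, -362.1, 77.6]
ee_rot: [0.001, 0.998, 0.057, 0.001]
force: [0.2, -0.6, -1.6]
grip_width: 0.683
```

```bash
python3 - <<'E'
from h import *
s=ctrl.sense();print(s['time_s'],s['eef_pos'],s['ee_rot'],s['grip_width'],s['force'])
im=ctrl.capture('wrist');save(im,'w_over.png');C=cam('wrist',s)
# green top edge and stand far-lip line at tool mid columns
g=cv2.cvtColor(im,cv2.COLOR_RGB2GRAY).astype(int)
for c in(290,360):
    print(c,[(r,g[r-2,c],g[r+2,c],px2w(C,(c,r),52).round(1)[:2].tolist()) for r in range(60,200) if abs(g[r+1,c]-g[r-1,c])>40])
t=np.radians(6.6)
for x in(-20,20):print(w2px(C,[467.2+x*np.cos(t)-64*np.sin(t),-361+x*np.sin(t)+64*np.cos(t),52]).round(1))
E
```

```text
22.2667 [ 468.02087143 -362.10952289   77.63719767] [0.00131058 0.99835068 0.05738621 0.00101659] 0.6834753039044118 [ 0.20981127 -0.55562453 -1.62080914]
290 [(71, np.int64(227), np.int64(89), [444.0, -278.0]), (72, np.int64(219), np.int64(69), [444.0, -278.4]), (73, np.int64(204), np.int64(67), [444.0, -278.8]), (85, np.int64(54), np.int64(144), [444.4, -283.0]), (86, np.int64(50), np.int64(159), [444.4, -283.4]), (87, np.int64(59), np.int64(161), [444.5, -283.8]), (118, np.int64(163), np.int64(76), [445.5, -295.2]), (119, np.int64(162), np.int64(96), [445.5, -295.6]), (125, np.int64(110), np.int64(225), [445.7, -297.9]), (126, np.int64(105), np.int64(241), [445.8, -298.2]), (127, np.int64(109), np.int64(244), [445.8, -298.6]), (141, np.int64(226), np.int64(244), [446.3, -304.0]), (155, np.int64(243), np.int64(114), [446.8, -309.5]), (156, np.int64(243), np.int64(176), [446.8, -309.9]), (158, np.int64(145), np.int64(243), [446.9, -310.7]), (159, np.int64(114), np.int64(242), [446.9, -311.1]), (176, np.int64(242), np.int64(157), [447.5, -318.0]), (177, np.int64(241), np.int64(156), 
[... 372 characters left out ...]
64(158), [473.9, -300.1]), (140, np.int64(235), np.int64(164), [473.9, -300.5]), (142, np.int64(172), np.int64(243), [474.0, -301.2]), (143, np.int64(158), np.int64(246), [474.1, -301.6]), (144, np.int64(164), np.int64(246), [474.1, -302.0]), (154, np.int64(245), np.int64(107), [474.7, -305.9]), (155, np.int64(244), np.int64(143), [474.7, -306.3]), (157, np.int64(174), np.int64(243), [474.8, -307.1]), (158, np.int64(107), np.int64(244), [474.9, -307.5]), (175, np.int64(243), np.int64(153), [475.8, -314.3]), (176, np.int64(242), np.int64(154), [475.9, -314.7]), (185, np.int64(154), np.int64(63), [476.4, -318.4]), (186, np.int64(152), np.int64(78), [476.4, -318.8])]
[275.1 128.1]
[376.4 128. ]
```

Emit:
play_rows --motion '[[[-1,0,10],[0,0,0]],[[0,0,14],[0,0,0]],[[0,0,12],[0,0,0]],[[0,0,8],[0,0,0]],[[0,0,5],[0,0,0]],[[0,0,2],[0,0,0]],[[0,0,0],[0,0,0]],[[0,0,0],[0,0,0]],[[0,0,0],[0,0,0]]]'

```text
time_s: 23.07
eef_pos: [466.4, -362.0, 25.2]
ee_rot: [0.0, 0.998, 0.057, 0.0]
force: [0.2, 0.2, -1.3]
grip_width: 0.687
```

Emit:
play_rows --motion '[[[0,0,1],[0,0,0]],[[0,0,1],[0,0,0]],[[0,0,0.5],[0,0,0]],[[0,0,0.5],[0,0,0]],[[0,0,0],[0,0,0]],[[0,0,0],[0,0,0]],[[0,0,0],[0,0,0]]]'

```text
time_s: 23.65
eef_pos: [466.3, -361.9, 22.7]
ee_rot: [0.0, 0.998, 0.057, 0.0]
force: [-2.2, 2.9, 8.8]
grip_width: 0.686
```

Emit:
play_rows --motion '[[[0,0,0],[0,0,0]],[[0,0,0],[0,0,0]],[[0,0,0],[0,0,0]],[[0,0,0],[0,0,0]],[[0,0,0],[0,0,0]],[[0,0,0],[0,0,0]],[[0,0,-8],[0,0,0]],[[0,0,-15],[0,0,0]],[[0,0,-30],[0,0,0]],[[0,-10,-38],[0,0,0]],[[0,-20,-36],[0,0,0]],[[0,-20,-36],[0,0,0]],[[0,-20,-30],[0,0,0]],[[0,0,-10],[0,0,0]],[[0,0,0],[0,0,0]],[[0,0,0],[0,0,0]],[[0,0,0],[0,0,0]]]' --fingers 80

```text
time_s: 25.07
eef_pos: [457.7, -292.4, 222.9]
ee_rot: [-0.001, 0.998, 0.057, -0.001]
force: [-0.2, -0.2, -0.2]
grip_width: 0.939
```

```bash
python3 - <<'E'
from h import *
s=ctrl.sense();print(s['time_s'],s['eef_pos'],s['ee_rot'],s['grip_width'],s['force']);C=cam('wrist',s)
im=ctrl.capture('wrist');save(im,'w_final.png')
h=cv2.cvtColor(im,cv2.COLOR_RGB2HSV)
m=cv2.inRange(h,(40,70,30),(85,255,255));m=cv2.morphologyEx(m,cv2.MORPH_CLOSE,np.ones((17,17)));m=cv2.morphologyEx(m,cv2.MORPH_OPEN,np.ones((7,7)))
cs,_=cv2.findContours(m,0,2)
c=max(cs,key=cv2.contourArea);print(cv2.boundingRect(c))
P=np.array([px2w(C,p.astype(float),48) for p in c[:,0]])[:,:2].astype(np.float32)
print(cv2.minAreaRect(P))
# bar in the rack, from the top camera, 60.. pixel-level check
t=ctrl.capture('top')
a=cv2.resize(t[210:285,150:245],None,fx=4,fy=4,interpolation=cv2.INTER_CUBIC);b=cv2.resize(im,(400,300))
o=np.zeros((300,780,3),np.uint8);o[:,:380]=a;o[:,380:]=b;save(o,'final.png')
E
```

```text
25.0667 [ 457.66633189 -292.43935231  222.85795587] [-1.01102646e-03  9.98382508e-01  5.68361724e-02 -9.97314436e-04] 0.9387277960110402 [-0.20828427 -0.20272185 -0.16955261]
(293, 229, 72, 111)
((466.15869140625, -360.80609130859375), (60.21010971069336, 99.11901092529297), 6.508614540100098)
```

```bash
python3 -c "
from rig import ctrl
print(ctrl.finish_job())"
```

```text
the job is handed in; nothing more can be done
None
```

I moved the hold-down bar to the empty cradle and the board to the cooling stand, and handed the job in at about 25 s of the 67 s allowed. `ctrl.finish_job()` gives no verdict, so the result rests on the checks below.

- **Bar:** I lifted it straight and level out of both brackets and laid it in the middle, empty cradle. At 48.7 mm tool height the upward force rose, as expected when the bar reached the slot floors, and I let go there. The picture after release showed it parallel to both spares and level with them.
- **Board:** I pinched it by its long edges, lifted it clear level and set it on the stand's rails. It touched down at the expected height. Afterwards I measured it at about (466, −361) mm with 6.5° of yaw. I had fitted the stand at about (467, −361) mm and 6.6°. At rail height the board measured 60 x 99 mm, which fits it lying flat.
- **Last robot reading:** the gripper was open, clear of everything, and the force on it was about zero.
- **Not checked:** the final combined picture was refused by the 12-picture limit. I did not look at the bar again after the board was moved, nor at the spares or the other objects at the end. The arm kept well clear of all of them.

No check failed. The only disagreement was small: my first far estimate of the bar was about 2.5 mm off along its length, and I corrected it from the near view.

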